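# Open the push-and-turn cleaner bottle

## Robot

A 7-joint arm with a two-finger parallel gripper is mounted at the origin on the work surface. World frame = base frame: x ahead of the robot, y to its left, z up, the work surface at z = 0. Lengths are in m, angles in rad, forces in N, time in s.
With the tool pointing down it reaches from about 0.4 to 0.85 m from the base axis. Payload 10.4 kg.
Tool frame: the origin (TCP) lies midway between the tips of the shut fingers; the grasp point (between the pads) lies 19 mm behind it; x points along the fingers, y is the direction in which the jaws open and shut, and the axes are right-handed (so a half turn about x gives the same grasp; the last joint's range is limited). The gripper opens to 85 mm and grips with 20 to 120 N. Pads are 22 mm wide; open, the fingers measure 114 mm over their backs; the gripper's body (76 mm by 85 mm) begins 54 mm behind the grasp point. The pads swing forward as they close: fully open they stand 13 mm farther back than shut.
Start: joints at [-1.291, 0.332, -0.065, 1.46, 0.022, 1.35, -0.088], TCP at [0.186, 0.597, 0.231] pointing down, gripper open.
Joint ranges: [-2.6, 2.6], [-0.5, 2.12], [-1.47, 1.34], [0.16, 2.42], [-1.27, 4.41], [0.06, 2.06], [-2.6, 2.6]. Speed limits (rad/s): [2.22, 2.22, 2.79, 2.79, 3.14, 3.14, 3.14].

## Interface

Orientations are given as [roll, pitch, yaw] about the fixed x, y, z axes, in that order (R = Rz(yaw) Ry(pitch) Rx(roll)).
In Python, from plant import * gives the robot as it stands. Calls block until the motion is done:
- move_pose(position, orientation): joint-space move of the TCP to a pose.
- move_straight(position, rotation=None, speed=0.15): straight line of the TCP; rotation=None keeps the orientation; speed is the mean speed in m/s.
- move_joints(angles): joint-space move.
- open_jaws() and close_gripper(newtons=None): open the fingers fully, or close them until they stop; newtons is the grip in N (None keeps the last).
- wait(seconds).
- inverse_kinematics(position, orientation): joint angles nearest the present ones, or None.
- state(): the state.
- capture(name): name is "scene" or "side" or "wrist"; returns a dict with "frame" (420x560x3 uint8, blue, green, red), "mtx" (3x3 intrinsics, pixels), "D" ([k1, k2, p1, p2, k3] as OpenCV has them; the pictures are not rectified), "position" and "orientation" of the camera in the world. Camera axes: x right, y down, z forward; pixel columns grow to the right and rows downward; lengths in m; the calibration is good to about 2 mm. A picture is of the moment at which its call begins. There is no depth.
A pose or a line that the arm cannot do raises PlanningError and nothing moves.
- finish_job(): hands the job in, once; it reports no verdict.
The state is a dict: "time_s": time; "joint_positions": joint angles; "dq": joint speeds; "joint_efforts": joint torques, N m; "ee_pos": TCP position; "eef_rot": TCP orientation; "wrist_force": force on the tool from outside, world axes, zero at the start; "wrist_torque": the same for the moment, N m; "finger_gap": finger opening in m.
Only numpy, scipy, OpenCV 4.12 (cv2) and the standard library are available. Lean on these libraries where they do the work, as an engineer would, in place of code of your own. Each camera call takes 0.05 s, during which the arm holds its last target.

## Task

At the shop's cleaning point, lift the measuring cup off the bottle and stand it mouth down on the rubber drip mat, without dropping it. Then grip the bottle's safety cap, press it down, twist it anticlockwise while pressed until it is free, and lift it about 5 cm straight up, leaving the bottle seated in its holder and the other things where they are. Finish still holding the cap level and steady over the bottle's mouth, so that it drips back in; do not put it down or let go.

Things in the scene. Friction and masses are not known exactly. Their poses are not given: they have to be found in the camera images.
- cup_center (a point): Measuring cup: plain white plastic, round, straight, 59 mm across outside (60 at the rim), 55 mm inside, 40.5 mm high, 25 g. It starts upside down over the bottle's cap, hiding it, its floor resting on the cap's top. The point is on its axis, half-way up; z points up through the closed end while it is mouth down.
- cap_center (a point): Safety cap: dark grey, ribbed, round, 50 mm across, 33 mm high, 40 g, upright on the bottle's neck (under the cup at first). The point is on its axis, 16.5 mm below its flat top; z up. At rest its lock lets it neither lift nor turn more than a few degrees. Pressing it needs about 8 N to start, 12 N at 4 mm, 15 N at 6 mm, where it stops hard; it springs back up.
- mouth (a point): Centre of the bottle's mouth, at the top of its neck (33 mm across), 5.5 mm above cap_center while the cap is on; z up. The cap's skirt covers 22 mm of the neck. Pressed 4 to 6 mm, the cap turns anticlockwise seen from above (clockwise is blocked): it is free to lift straight off from 40 degrees on, best at 60; a stop comes at about 82.
- liner (a joint): Sprung disc inside the cap: how far the cap is pressed down on the neck, in m: 0 at rest and when the cap is off, 0.006 fully pressed.
- bottle: One-litre cleaner bottle, off-white plastic, body 66 x 100 mm (its own x and y) and 150 mm high, then sloping shoulders to the neck at 172 mm; about 0.75 kg. Loose, but standing in the holder with 2 mm play all round, which keeps it from turning. Origin at the centre of its underside, z up.
- rack: Bottle holder: open-topped stainless sheet box screwed to the counter, 76 x 110 mm outside, walls 50 mm high in front (-x), 70 mm elsewhere, floor 3 mm thick. Origin at the centre of its underside, on the counter.
- mat_center (a point): Black rubber drip mat, 150 x 150 x 4 mm, fixed flat on the counter to the left or right of the bottle. The point is the centre of its top face; x and y along its edges, z up.
- spray: Bystander: cream trigger spray bottle, 62 mm across, 176 mm high, on the other side of the bottle from the mat. Origin at the centre of its underside, z up.
- tin: Bystander: food tin, 73 mm across, 108 mm high. Origin at the centre of its underside, z up.
- brush: Bystander: wooden scrubbing brush, 50 x 150 mm (x, y), 38 mm high, bristles down. Origin at the centre of its underside, z up.

How it is judged:
On the way, in this order (a step that is already met when the one before it is completed fails the run):
1. the measuring cup stands mouth down on the mat, let go (x of cup_center in the frame of mat_center between -0.055 and 0.055 m and y of cup_center in the frame of mat_center between -0.055 and 0.055 m and z of cup_center in the frame of mat_center below 0.024 m and angle between cup_center's own z axis and vertical below 0.1 rad and contact force between cup and the fingers below 0.05 N), for 0.2 s.
2. the cap is pressed down 3 mm or more, before it is turned (value of joint liner above 0.003 m and angle between the x axis of cap_center and the x axis of bottle, either way round below 0.3 rad), for 0.05 s.
3. the cap, still on the neck, is turned past its lock (angle between the x axis of cap_center and the x axis of bottle, either way round above 0.6 rad and z of cap_center in the frame of mouth below 0.004 m and horizontal distance between cap_center and mouth below 0.006 m), for 0.1 s.
At the end, for the whole second after the job is handed in: The gripped cap is clear of the bottle, its lower edge 15 to 104 mm above the mouth, within 20 mm of its centre, level to 0.2 rad, still. The bottle is seated in its holder, upright to 0.05 rad. The cup stands mouth down on the mat, within 55 mm of its centre along each edge (contact force between cap and the fingers above 1 N and contact force between cap and bottle below 0.05 N and z of cap_center in the frame of mouth between 0.0315 and 0.1205 m and horizontal distance between cap_center and mouth below 0.02 m and angle between cap_center's own z axis and vertical below 0.2 rad and linear speed of each of cap, cup below 0.02 m/s and angle between bottle's own z axis and vertical below 0.05 rad and height (world z) of bottle below 0.006 m and horizontal distance between bottle and rack below 0.006 m and x of cup_center in the frame of mat_center between -0.055 and 0.055 m and y of cup_center in the frame of mat_center between -0.055 and 0.055 m and z of cup_center in the frame of mat_center below 0.024 m and angle between cup_center's own z axis and vertical below 0.1 rad); the arm keeps its last pose, push and grip.
It fails at once if the measuring cup is dropped: it falls free faster than 0.7 m/s (from about 25 mm) (linear speed of cup above 0.7 m/s and contact force between cup and the fingers below 0.01 N).
It fails at once if the bottle is lifted 12 mm out of its holder or tipped by 0.2 rad (height (world z) of bottle above 0.015 m or angle between bottle's own z axis and vertical above 0.2 rad).
It fails at once if a bystander (spray bottle, tin or brush) is moved by 30 mm or knocked over (distance of any of spray, tin, brush from where it was at the start of the episode above 0.03 m or angle between any of spray, tin's own z axis and vertical above 0.3 rad).
It also fails if it takes over 54 s, if anything falls off the work surface, if the arm or the gripper's body presses on something with over 40 N, if the wrist force passes 120 N, or if a joint passes its speed limit or range.

## Working session

There is one attempt and no reset: what is moved stays moved. The work goes in short steps, each a Python script; the robot and the scene stay as the last script left them, time stands still between calls to the robot, and variables do not carry over. Pictures are saved under pics/ and viewed, and the job is handed in when it is done.

```bash
ls; mkdir -p pics; python3 - <<'E'
from plant import *
import cv2,pickle
s=state();print(s)
d={}
for n in ["scene","side","wrist"]:
    c=capture(n);d[n]=c;cv2.imwrite(f"pics/{n}0.png",c["frame"]);print(n,c["mtx"],c["D"],c["position"],c["orientation"])
pickle.dump(d,open("cap0.pkl","wb"))
E
```

```text
pics
{'time_s': 0.0, 'joint_positions': array([-1.29055451,  0.33285471, -0.064734  ,  1.46095824,  0.02161476,
        1.34988995, -0.08847432]), 'dq': array([ 4.80652895e-04,  8.96296469e-04,  7.01164905e-04,  1.40179821e-03,
       -1.47205911e-05,  6.05022996e-04, -7.91979684e-04]), 'joint_efforts': array([-5.55192273e-04, -6.25454807e+01,  4.87047946e-02, -3.91603839e+01,
        1.61791651e-02,  1.01357579e-02, -4.22947736e-06]), 'ee_pos': array([0.18627352, 0.59619826, 0.23051866]), 'eef_rot': array([-1.52154101,  1.56938245, -1.82430042]), 'wrist_force': array([0.25926798, 0.0765223 , 0.31932026]), 'wrist_torque': array([-0.01816734,  0.03463439, -0.03658158]), 'finger_gap': 0.08558839503865716}
scene [[406.83434182   0.         277.10311862]
 [  0.         406.83434182 213.93708819]
 [  0.           0.           1.        ]] [-0.12533962  0.          0.          0.          0.        ] [ 1.11437897 -0.47826483  0.69803556] [-2.23809229 -0.0129842   0.82664393]
side [[499.46002934   0.         281.98431873]
 [  0.         499.46002934 203.4983737 ]
 [  0.           0.           1.        ]] [-0.1564401  0.         0.         0.         0.       ] [0.38480156 0.71110337 0.82945844] [-2.30996462e+00  1.76723456e-03 -2.81246285e+00]
wrist [[373.02319673   0.         277.03943334]
 [  0.         373.02319673 209.23284171]
 [  0.           0.           1.        ]] [-0.08232761  0.          0.          0.          0.        ] [0.11767272 0.61838381 0.37280409] [2.85115760e+00 6.50814701e-04 1.26839952e+00]
```

View pics/scene0.png

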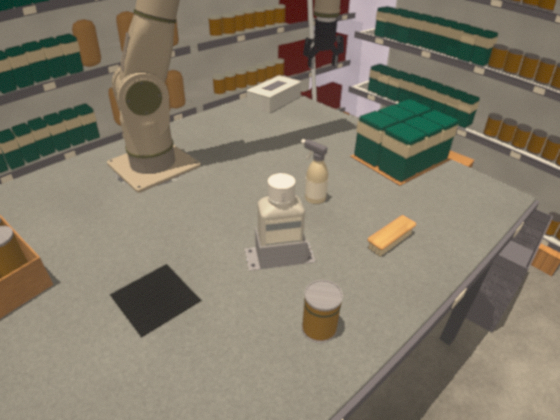

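View pics/side0.png

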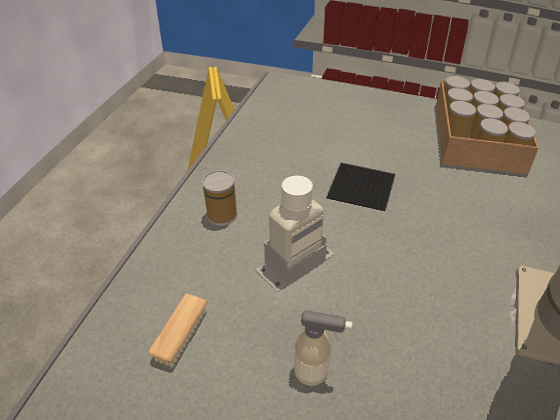

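View pics/wrist0.png

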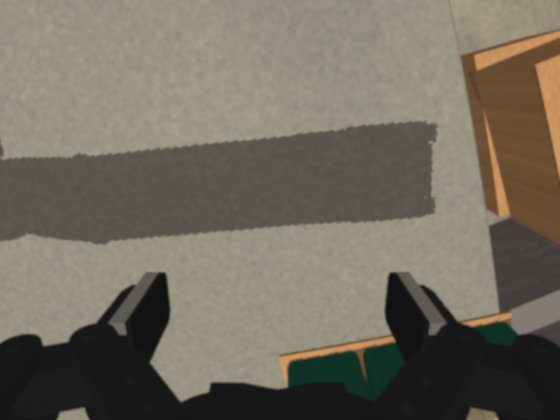

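The scene view shows the cup top at about (281,184), the mat at about (155,298), the tin at (322,310), the spray at (316,175) and the brush at (392,234). In the side view the cup top is at (297,186) and the mat at (361,186). Next I'll measure them.

```bash
cat > h.py <<'E'
import numpy as np,cv2
from scipy.spatial.transform import Rotation as R
def Rm(o): return R.from_euler('xyz',o).as_matrix()
def ray(c,uv):
    p=cv2.undistortPoints(np.array([[uv]],float),c["mtx"],c["D"])[0,0]
    d=Rm(c["orientation"])@np.array([p[0],p[1],1]); return np.array(c["position"]),d/np.linalg.norm(d)
def onz(c,uv,z):
    o,d=ray(c,uv); return o+d*(z-o[2])/d[2]
def proj(c,P):
    M=Rm(c["orientation"]).T; P=np.atleast_2d(P).astype(float)
    return cv2.projectPoints(P,cv2.Rodrigues(M)[0],-M@np.array(c["position"]),c["mtx"],c["D"])[0][:,0]
def tri(a,ua,b,ub):
    o1,d1=ray(a,ua);o2,d2=ray(b,ub)
    A=np.stack([d1,-d2],1);t=np.linalg.lstsq(A,o2-o1,rcond=None)[0]
    p,q=o1+t[0]*d1,o2+t[1]*d2
    return (p+q)/2,np.linalg.norm(p-q)
E
python3 - <<'E'
import pickle,cv2
from h import *
d=pickle.load(open("cap0.pkl","rb"));S,D=d["scene"],d["side"]
print(tri(S,(281.5,184),D,(297,185.5)))
for c,m in((S,[(165,267),(200,296),(150,331),(112,298)]),(D,[(341,164),(395,173),(386,209),(328,200)])):
    P=np.array([onz(c,u,.004) for u in m]);print(P.round(3).tolist(),P.mean(0))
a=cv2.resize(S["frame"][160:280,230:350],None,fx=5,fy=5,interpolation=2)
b=cv2.resize(D["frame"][170:290,240:360],None,fx=5,fy=5,interpolation=2)
cv2.imwrite("pics/a.png",a);cv2.imwrite("pics/b.png",b)
E
```

```text
(array([0.59498847, 0.01801606, 0.21454174]), np.float64(0.00509433355887031))
[[0.445, -0.212, 0.004], [0.574, -0.2, 0.004], [0.584, -0.331, 0.004], [0.45, -0.352, 0.004]] [ 0.51345656 -0.27385734  0.004     ]
[[0.579, -0.346, 0.004], [0.434, -0.355, 0.004], [0.432, -0.208, 0.004], [0.575, -0.194, 0.004]] [ 0.50512225 -0.27587871  0.004     ]
```

View pics/a.png

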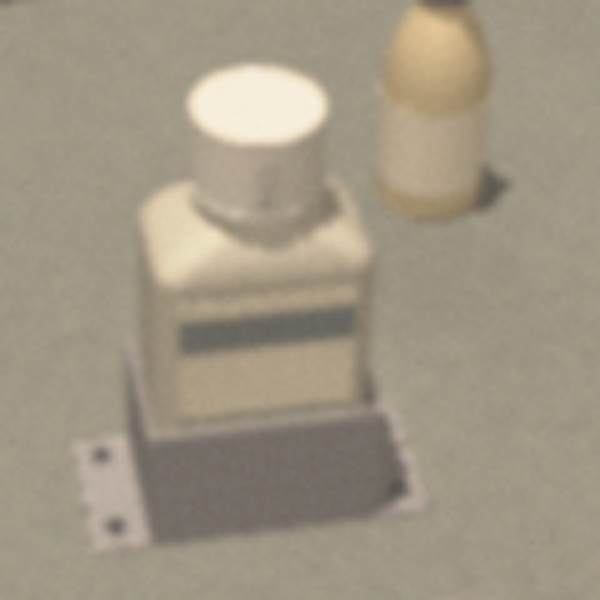

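View pics/b.png

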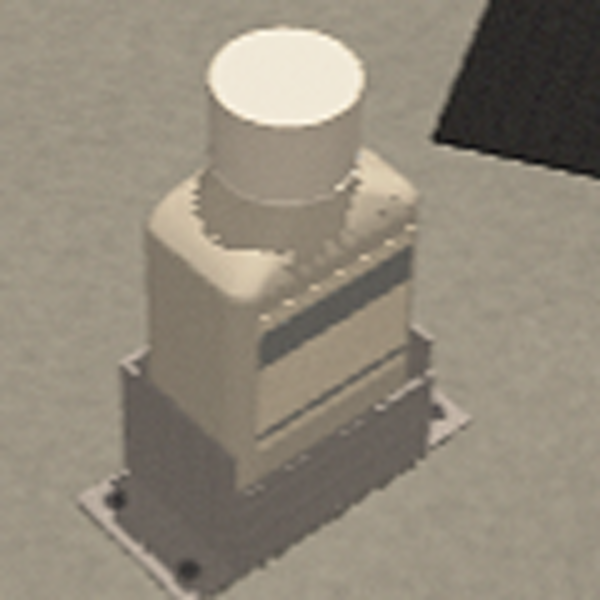

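```bash
python3 - <<'E'
import pickle,cv2
from h import *
d=pickle.load(open("cap0.pkl","rb"));S,D=d["scene"],d["side"]
p,e=tri(S,(281.2,180.4),D,(296.8,185.0));print(p,e)
def disc(p,r,n=72):
    t=np.linspace(0,2*np.pi,n);return np.stack([p[0]+r*np.cos(t),p[1]+r*np.sin(t),np.full(n,p[2])],1)
for c,(x,y),nm in((S,(230,160),"a"),(D,(240,170),"b")):
    im=cv2.resize(c["frame"][y:y+120,x:x+120],None,fx=5,fy=5,interpolation=2)
    for z,r,col in((p[2],.0295,(0,0,255)),(p[2]-.0405,.03,(0,255,0))):
        q=((proj(c,disc([p[0],p[1],z],r))-[x,y]+.5)*5-.5).astype(int)
        cv2.polylines(im,[q],True,col,1)
    cv2.imwrite(f"pics/{nm}2.png",im)
# rack front bottom edges etc
def pa(u,v):return (230+u/5-.4,160+v/5-.4)
def pb(u,v):return (240+u/5-.4,170+v/5-.4)
print("rack bottom S",[onz(S,pa(*q),0).round(4).tolist() for q in((155,545),(395,508))])
print("flange S",[onz(S,pa(*q),0).round(4).tolist() for q in((98,547),(78,443),(425,500))])
print("flange D",[onz(D,pb(*q),0).round(4).tolist() for q in((78,497),(200,598),(470,418))])
print("rack bottom D",[onz(D,pb(*q),0).round(4).tolist() for q in((230,590),(428,458))])
print("spray top/bottom", tri(S,(307,146),D,(313,320)))
print("spray base D",onz(D,(312,375),0), "tin top",tri(S,(323,295),D,(219,180)),"brush",onz(S,(392,232),.038),onz(D,(180,325),.038))
E
```

```text
[0.59263798 0.02147797 0.22013286] 0.001454468042736795
rack bottom S [[0.5968, -0.0426, 0.0], [0.6557, 0.0602, 0.0]]
flange S [[0.5798, -0.0636, 0.0], [0.5175, -0.0251, 0.0], [0.6617, 0.075, 0.0]]
flange D [[0.6672, 0.068, 0.0], [0.5994, 0.1028, 0.0], [0.5182, -0.0309, -0.0]]
rack bottom D [[0.5889, 0.0948, 0.0], [0.5298, -0.0022, 0.0]]
spray top/bottom (array([0.47369828, 0.25218935, 0.16372164]), np.float64(0.03394373800406982))
spray base D [0.47919001 0.27059435 0.        ] tin top (array([ 0.80517045, -0.06740086,  0.10611587]), np.float64(0.0034425129332967775)) brush [0.75065964 0.26203959 0.038     ] [0.73879015 0.27276238 0.038     ]
```

```bash
python3 -c "
import cv2,numpy as np
cv2.imwrite('pics/ab2.png',cv2.resize(np.hstack([cv2.imread('pics/a2.png'),cv2.imread('pics/b2.png')]),(800,400)))"
```

```text
(no output)
```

View pics/ab2.png

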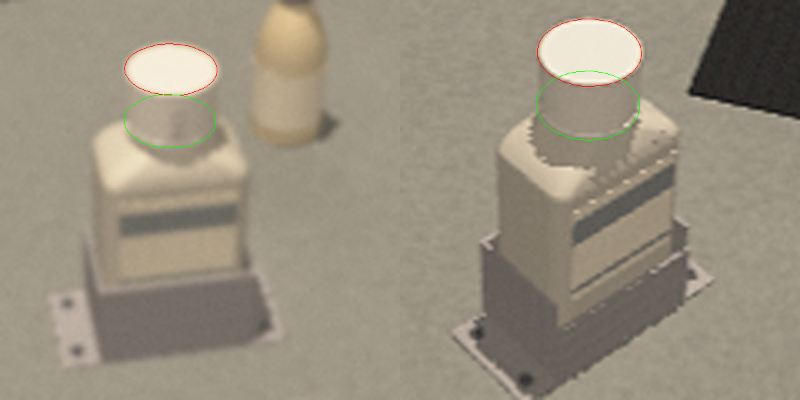

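Both cup outlines fit well: the axis is at (0.593, 0.0215) and the top at z≈0.220, which agrees with neck base + neck + cap + cup floor. The mat centre is at (0.509, -0.275) and the bottle yaw is about -30°. Next I'll check IK for candidate jaw directions.

```bash
cat >> h.py <<'E'
import warnings;warnings.filterwarnings("ignore")
def down(a):  # jaws along world angle a (rad), tool down
    c,s=np.cos(a),np.sin(a)
    return R.from_matrix(np.array([[0,c,s],[0,s,-c],[-1,0,0]])).as_euler('xyz')
B=np.array([.5926,.0215]);M=np.array([.509,-.275])
E
python3 - <<'E'
from plant import *
from h import *
s=state();r=Rm(s["eef_rot"]);print(r.round(3))
for a in range(-180,180,20):
    out=[]
    for p in((*B,.34),(*B,.18),(*M,.01),(*M,.1)):
        q=inverse_kinematics(list(p),list(down(np.radians(a))))
        out.append(None if q is None else np.round(q,2).tolist())
    print(a,out[1], out[2] is not None and out[2][6])
E
```

```text
[[-0.     0.298  0.955]
 [-0.001  0.955 -0.298]
 [-1.    -0.001  0.   ]]
-180 [0.84, 0.72, -1.39, 1.57, 0.71, 1.45, 2.55] -2.09
-160 [-0.98, 0.52, 1.17, 1.66, -0.5, 1.29, -2.51] -1.74
-140 [-0.98, 0.52, 1.17, 1.66, -0.5, 1.29, -2.16] -1.39
-120 [-0.98, 0.52, 1.17, 1.66, -0.5, 1.29, -1.81] -1.18
-100 [-0.69, 0.35, 0.72, 1.65, -0.24, 1.23, -1.67] -0.89
-80 [-0.66, 0.34, 0.68, 1.65, -0.22, 1.23, -1.33] -0.54
-60 [-0.63, 0.33, 0.64, 1.65, -0.21, 1.23, -1.0] -0.24
-40 [-0.63, 0.33, 0.63, 1.65, -0.2, 1.23, -0.65] 0.06
-20 [-0.62, 0.33, 0.62, 1.65, -0.2, 1.23, -0.3] 0.38
0 [-0.61, 0.33, 0.61, 1.65, -0.2, 1.23, 0.04] 0.72
20 [-0.6, 0.33, 0.6, 1.65, -0.19, 1.23, 0.39] 1.07
40 [-0.6, 0.32, 0.59, 1.65, -0.19, 1.23, 0.74] 1.36
60 [-0.59, 0.32, 0.58, 1.65, -0.19, 1.23, 1.08] 1.74
80 [-0.58, 0.32, 0.57, 1.65, -0.18, 1.23, 1.43] 2.25
100 [-0.57, 0.32, 0.56, 1.65, -0.18, 1.23, 1.77] 2.6
120 [-0.55, 0.32, 0.53, 1.64, -0.17, 1.23, 2.11] 2.22
140 [-0.51, 0.31, 0.49, 1.64, -0.15, 1.23, 2.45] 2.37
160 [0.79, 0.61, -1.24, 1.57, 0.58, 1.38, 2.28] -2.44
```

```bash
python3 - <<'E'
from plant import *
from h import *
o=list(down(np.radians(-30)))
s=state();p=s["ee_pos"]
move_pose([p[0],p[1],.33],list(s["eef_rot"]))
move_pose([*B,.32],o)
c=capture("wrist");cv2.imwrite("pics/w1.png",c["frame"])
import pickle;pickle.dump(c,open("w1.pkl","wb"))
q=proj(c,[[*B,.220],[*B,.1795]]);print(q, c["position"])
move_straight([*B,.25],speed=.1)
move_straight([*B,.184],speed=.06)
s=state();print(s["time_s"],s["ee_pos"],s["wrist_force"],s["joint_positions"])
for n in("scene","side"):
    c=capture(n);x,y=proj(c,[*B,.2])[0].astype(int);cv2.imwrite(f"pics/{n}1.png",cv2.resize(c["frame"][y-70:y+70,x-70:x+70],None,fx=4,fy=4))
E
python3 -c "
import cv2,numpy as np
cv2.imwrite('pics/ss1.png',cv2.resize(np.hstack([cv2.imread('pics/scene1.png'),cv2.imread('pics/side1.png')]),(800,400)))"
```

```text
[[277.09183866 212.87829684]
 [277.09096682 197.64270104]] [0.62972637 0.0862289  0.46206176]
5.275 [0.59286978 0.02149116 0.18443592] [ 0.17309127 -0.07226824  0.58684136] [-0.62824031  0.32745687  0.63511477  1.64273    -0.20346077  1.2376954
 -0.47535937]
```

View pics/ss1.png

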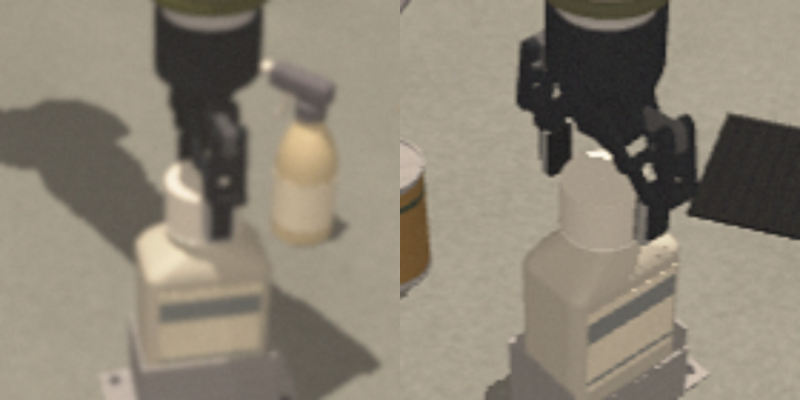

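View pics/w1.png

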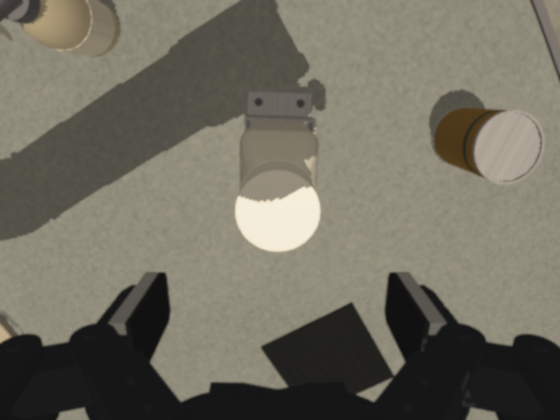

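The wrist view has the cup disc at (278,209) against a predicted (277,213), so it agrees to within about 2–3 mm. The fingers straddle the cup evenly. I'll grip gently and lift.

```bash
python3 - <<'E'
from plant import *
from h import *
close_gripper(20)
s=state();print(s["time_s"],s["finger_gap"],s["wrist_force"],s["ee_pos"])
p=s["ee_pos"]
move_straight([*B,.184+.012],speed=.03)
s=state();print(s["finger_gap"],s["wrist_force"])
move_straight([*B,.184+.085],speed=.08)
s=state();print(s["time_s"],s["finger_gap"],s["wrist_force"])
import pickle;d={}
for n in("scene","side"):
    c=capture(n);d[n]=c;x,y=proj(c,[*B,.22])[0].astype(int);cv2.imwrite(f"pics/{n}2.png",cv2.resize(c["frame"][y-70:y+70,x-70:x+70],None,fx=4,fy=4))
pickle.dump(d,open("cap2.pkl","wb"))
E
python3 -c "
import cv2,numpy as np
cv2.imwrite('pics/ss2.png',cv2.resize(np.hstack([cv2.imread('pics/scene2.png'),cv2.imread('pics/side2.png')]),(800,400)))"
```

```text
5.7333 0.05885726036548331 [-0.29367129  0.39244956  2.19270951] [0.5927191  0.02153386 0.18426827]
0.05820184970321502 [0.36353583 1.10568458 0.66234872]
7.35 0.05863114722927697 [ 0.2627968   0.98848193 -0.3186003 ]
```

View pics/ss2.png

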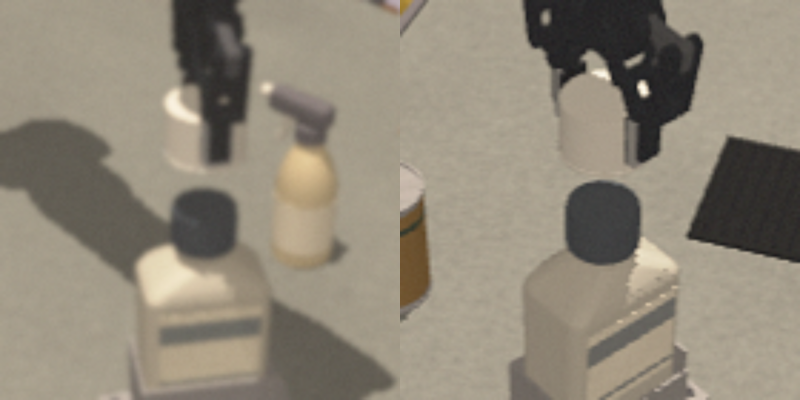

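The cup is held level and the cap is exposed. I'll carry the cup to the mat and descend with a force guard.

```bash
python3 - <<'E'
from plant import *
from h import *
import pickle
o=list(down(np.radians(-30)))
move_straight([*M,.22],speed=.15)
move_straight([*M,.05],speed=.12)
c=capture("scene");c2=capture("side");pickle.dump((c,c2),open("cap3.pkl","wb"))
move_straight([*M,.018],speed=.04)
f0=state()["wrist_force"][2];z=.018
while z>.001:
    z-=.001; move_straight([*M,z],speed=.02)
    s=state();f=s["wrist_force"][2]-f0
    print(round(z,4),round(f,2),s["ee_pos"][2].round(4))
    if f>2: break
for n,c in(("scene",capture("scene")),("side",capture("side"))):
    x,y=proj(c,[*M,.03])[0].astype(int);cv2.imwrite(f"pics/{n}3.png",cv2.resize(c["frame"][y-60:y+60,x-60:x+60],(400,400),interpolation=2))
print(state()["time_s"])
a=np.hstack([cv2.imread(f"pics/{n}3.png") for n in("scene","side")]);cv2.imwrite("pics/ss3.png",a)
E
```

```text
0.017 -0.17 0.0171
0.016 0.88 0.016
0.015 0.63 0.0149
0.014 0.53 0.0139
0.013 0.46 0.0129
0.012 0.38 0.0119
0.011 0.32 0.0109
0.01 -0.09 0.0099
0.009 -0.12 0.0089
0.008 5.26 0.0083
14.9
```

View pics/ss3.png

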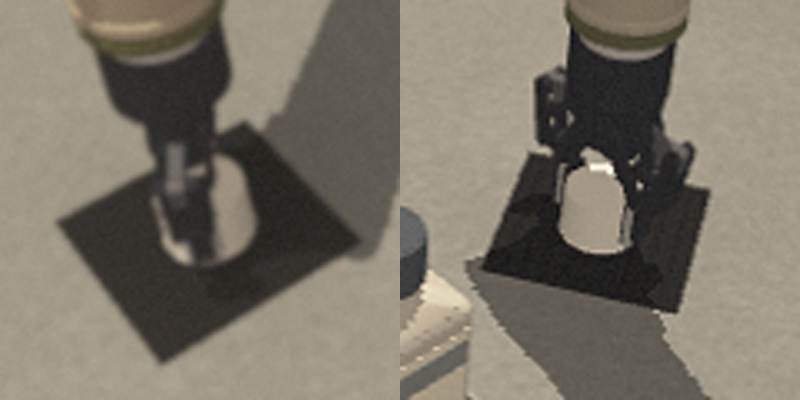

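Contact came at TCP 0.0083 m, where it was expected (0.0085), and the cup is near the middle of the mat. I'll release, retreat and look at the cup and cap.

```bash
python3 - <<'E'
from plant import *
from h import *
import pickle
p=state()["ee_pos"]
open_jaws()
wait(.2)
move_straight([*M,.09],speed=.08)
d={n:capture(n) for n in("scene","side")};pickle.dump(d,open("cap4.pkl","wb"))
s=state();print(s["time_s"],s["finger_gap"],s["wrist_force"])
out=[]
for n,c in d.items():
    for P in([*M,.03],[*B,.2]):
        x,y=np.round(proj(c,P)[0]).astype(int)
        print(n,x-40,y-40)
        out.append(cv2.resize(c["frame"][y-40:y+40,x-40:x+40],(400,400),interpolation=2))
im=np.vstack([np.hstack(out[:2]),np.hstack(out[2:])]);cv2.imwrite("pics/ss4.png",im[:, :])
cv2.imwrite("pics/ss4.png",cv2.resize(im,(600,600)))
E
```

```text
16.7667 0.08550386595902387 [ 0.60101831  0.06715157 -0.66034518]
scene 113 248
scene 241 148
side 322 138
side 256 153
```

View pics/ss4.png

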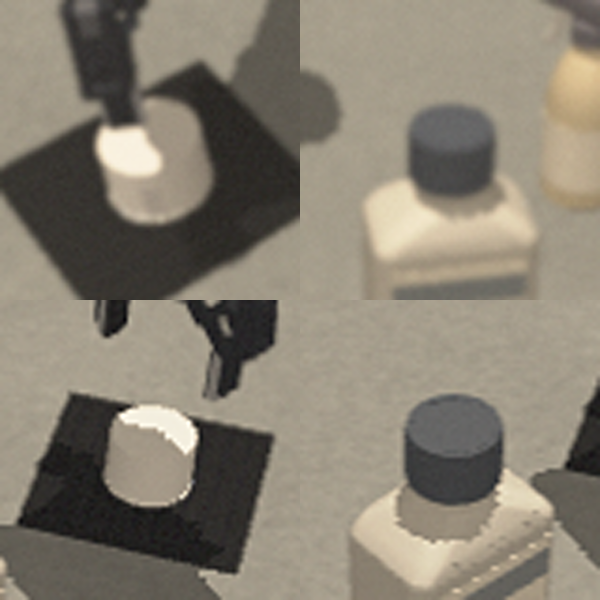

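```bash
python3 - <<'E'
import pickle
from h import *
d=pickle.load(open("cap4.pkl","rb"));S,D=d["scene"],d["side"]
p,e=tri(S,(281.1,182.4),D,(296.4,186.5));print(p,e)
p=np.array([p[0],p[1],.2180]) if 0 else p
def disc(p,r,n=72):
    t=np.linspace(0,2*np.pi,n);return np.stack([p[0]+r*np.cos(t),p[1]+r*np.sin(t),np.full(n,p[2])],1)
out=[]
for c in(S,D):
    x,y=np.round(proj(c,[*B,.2])[0]).astype(int)-35
    im=cv2.resize(c["frame"][y:y+70,x:x+70],(420,420),interpolation=2)
    for z,col in((.218,(0,0,255)),(.185,(0,255,0))):
        q=((proj(c,disc([*B,z],.025))-[x,y]+.5)*6-.5).astype(int)
        cv2.polylines(im,[q],True,col,1)
    out.append(im)
cv2.imwrite("pics/cap.png",cv2.resize(np.hstack(out),(800,400)))
E
```

```text
[0.59343861 0.020741   0.21568259] 0.0011539088261441298
```

View pics/cap.png

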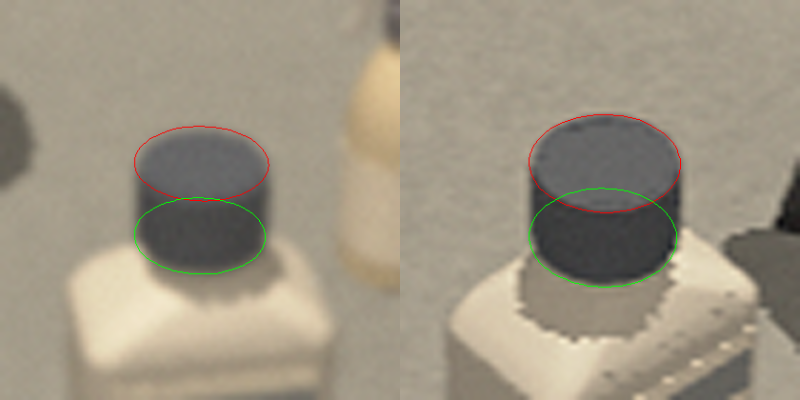

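The cup stands upright on the mat. The cap fits at (0.593, 0.021) with its top at z≈0.216. Next I'll grip it with the jaws at -60°, so the twist is symmetric about the bottle's short axis.

```bash
python3 - <<'E'
from plant import *
from h import *
C=np.array([.593,.0212]);o=list(down(np.radians(-60)))
move_straight([*M,.15],speed=.15)
move_pose([*C,.30],o)
move_straight([*C,.22],speed=.1)
move_straight([*C,.180],speed=.06)
s=state();print(s["time_s"],s["ee_pos"],s["wrist_force"],s["joint_positions"].round(3))
close_gripper(80)
s=state();print(s["time_s"],s["finger_gap"],s["ee_pos"],s["wrist_force"],s["wrist_torque"])
d={n:capture(n) for n in("scene","side")}
out=[]
for n,c in d.items():
    x,y=np.round(proj(c,[*B,.2])[0]).astype(int);out.append(cv2.resize(c["frame"][y-50:y+50,x-50:x+50],(400,400),interpolation=2))
cv2.imwrite("pics/g5.png",np.hstack(out))
E
```

```text
20.375 [0.59317176 0.0211283  0.18026271] [ 0.24390821 -0.62931522  0.24637639] [-0.732  0.361  0.775  1.652 -0.265  1.237 -0.949]
20.8 0.04904484090713021 [0.59329461 0.02119082 0.18061615] [-0.93028186 -0.16732703  5.32800825] [0.04645888 0.24812691 0.00128813]
```

View pics/g5.png

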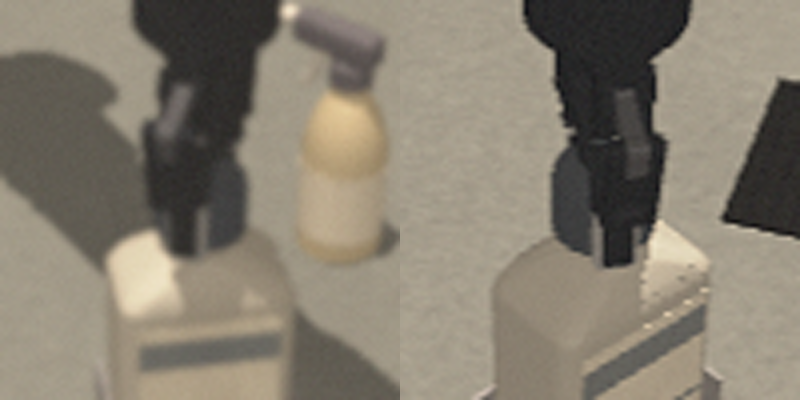

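The fingers hold the cap (gap 49 mm), tips near its lower edge. Now I'll press in steps and watch the force.

```bash
python3 - <<'E'
from plant import *
from h import *
C=np.array([.5932,.0212]);z0=state()["ee_pos"][2];z=.180
for k in range(10):
    z-=.001;move_straight([*C,z],speed=.02)
    s=state();print(round(z,4),s["ee_pos"][2].round(4),s["wrist_force"].round(2),s["wrist_torque"].round(2),s["finger_gap"].round(4))
    if s["wrist_force"][2]>13.2:break
print(s["time_s"])
E
```

```text
Traceback (most recent call last):
AttributeError: 'float' object has no attribute 'round'
```

```bash
python3 - <<'E'
from plant import *
from h import *
C=np.array([.5932,.0212]);z=.179
for k in range(10):
    z-=.001;move_straight([*C,z],speed=.02)
    s=state();print(round(z,4),s["ee_pos"][2].round(4),s["wrist_force"].round(2),s["wrist_torque"].round(2),round(s["finger_gap"],4))
    if s["wrist_force"][2]>13.2:break
print(s["time_s"])
E
```

```text
0.178 0.1789 [-2.12 -0.01  8.88] [-0.04  0.69  0.03] 0.0489
0.177 0.1781 [-3.07 -0.54 10.04] [-0.01  0.72  0.01] 0.0492
0.176 0.1772 [-3.86  0.06 11.5 ] [-0.08  0.81  0.01] 0.0492
0.175 0.1764 [-3.85 -0.7  12.76] [-0.01  0.79  0.07] 0.049
0.174 0.1755 [-3.83 -0.6  12.98] [-0.08  0.85  0.06] 0.049
0.173 0.1747 [-4.19  0.41 13.84] [-0.1   0.92  0.  ] 0.0487
22.65
```

The force follows the spring curve (13.8 N, about 5 mm in). Next is the twist, rotating joint 7 only and holding the pressed target.

```bash
python3 - <<'E'
from plant import *
from h import *
C=np.array([.5932,.0212])
q0=np.array(inverse_kinematics([*C,.173],list(down(np.radians(-60)))))
print((q0-state()["joint_positions"]).round(4))
assert np.abs(q0-state()["joint_positions"]).max()<.03
for a in (10,25,40,52,63):
    q=q0.copy();q[6]+=np.radians(a);move_joints(list(q))
    s=state();print(a,s["time_s"],s["ee_pos"].round(4),s["wrist_force"].round(2),s["wrist_torque"].round(2),round(s["finger_gap"],4),(s["joint_positions"][6]-q0[6]).round(3))
    if s["wrist_force"][2]<9 : print("low force");break
E
```

```text
[-0.      0.0015 -0.0008  0.002  -0.0002 -0.0013 -0.0001]
10 22.9417 [0.5942 0.0212 0.1748] [-1.99 -0.51 13.67] [0.01 0.66 0.09] 0.0492 0.175
25 23.3 [0.5943 0.0215 0.1748] [-1.33  1.44 13.34] [0.17 0.57 0.08] 0.049 0.437
40 23.6583 [0.5941 0.0217 0.1748] [-2.34  1.89 14.04] [0.31 0.8  0.03] 0.0488 0.699
52 23.975 [0.5941 0.0218 0.1748] [-3.26  1.74 14.07] [0.33 0.81 0.08] 0.0486 0.908
63 24.275 [0.5941 0.0218 0.1748] [-3.34  1.84 14.58] [0.33 0.78 0.06] 0.0485 1.1
```

Torque stayed small, so the cap turned with the fingers. I'll lift carefully with a pull check.

```bash
python3 - <<'E'
from plant import *
from h import *
wait(.15)
ok=True
for z in (.177,.180,.183,.186,.190,.195):
    move_straight([.5936,.0214,z],speed=.03)
    s=state();print(z,s["ee_pos"][2].round(4),s["wrist_force"].round(2),round(s["finger_gap"],4))
    if s["wrist_force"][2]<-5: ok=False;print("STOP");break
print(s["time_s"])
d={n:capture(n) for n in("scene","side")}
out=[]
for n,c in d.items():
    x,y=np.round(proj(c,[*B,.2])[0]).astype(int);out.append(cv2.resize(c["frame"][y-50:y+50,x-50:x+50],(400,400),interpolation=2))
cv2.imwrite("pics/g6.png",np.hstack(out))
E
```

```text
0.177 0.1784 [-2.77  1.36 12.06] 0.0493
0.18 0.1805 [-2.61  1.81  8.53] 0.049
0.183 0.1827 [-0.61  0.68  0.23] 0.0488
0.186 0.186 [-0.8   1.26  1.15] 0.0491
0.19 0.1902 [-0.4   1.68 -1.09] 0.0492
0.195 0.1953 [-1.56  0.51  0.47] 0.0487
26.0583
```

View pics/g6.png

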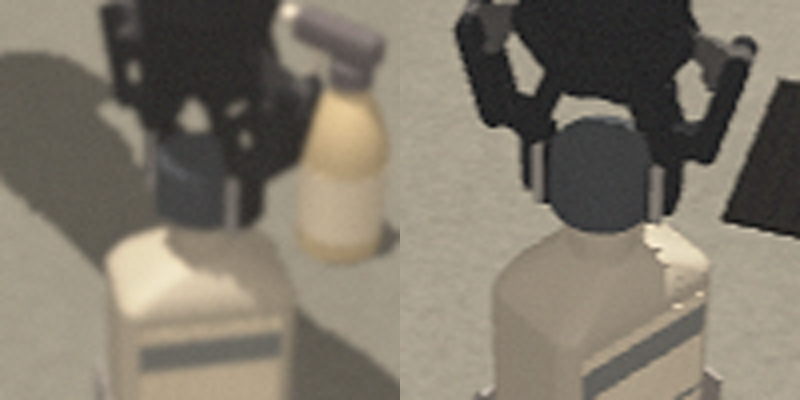

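```bash
python3 - <<'E'
from plant import *
from h import *
import pickle
move_straight([.5936,.0214,.231],speed=.05)
wait(.5)
s=state();print(s["time_s"],s["ee_pos"],s["wrist_force"].round(2),s["wrist_torque"].round(2),s["finger_gap"])
d={n:capture(n) for n in("scene","side")};pickle.dump(d,open("cap7.pkl","wb"))
out=[]
def disc(p,r,n=72):
    t=np.linspace(0,2*np.pi,n);return np.stack([p[0]+r*np.cos(t),p[1]+r*np.sin(t),np.full(n,p[2])],1)
for n,c in d.items():
    x,y=np.round(proj(c,[*B,.22])[0]).astype(int)-50
    a=c["frame"][y:y+100,x:x+100]
    im=cv2.resize(a,(400,400),interpolation=2);im=np.clip(im*1.8,0,255).astype(np.uint8);im2=im.copy()
    for z,col in((.216+.050,(0,0,255)),(.183+.050,(0,255,0))):
        q=((proj(c,disc([.5936,.0214,z],.025))-[x,y]+.5)*4-.5).astype(int)
        cv2.polylines(im2,[q],True,col,1)
    out.append(np.hstack([im,im2]))
cv2.imwrite("pics/g7.png",cv2.resize(np.vstack(out),(600,600)))
E
```

```text
27.525 [0.59361556 0.02138778 0.23098443] [0.14 0.57 0.09] [-0.06 -0.02 -0.03] 0.04868486144981113
```

View pics/g7.png

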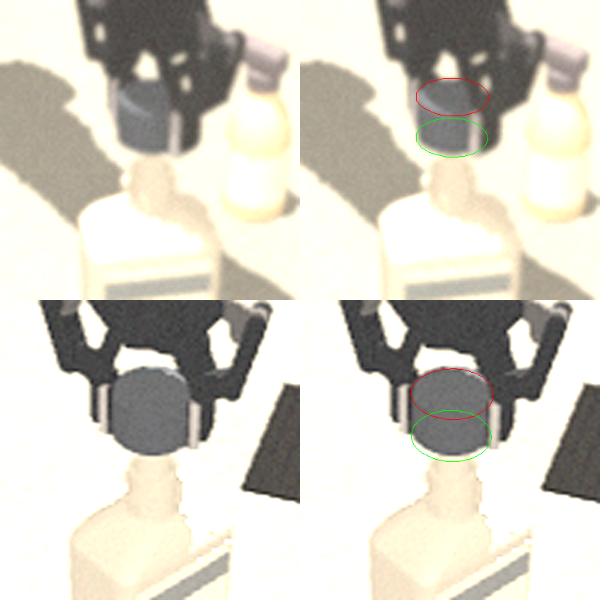

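The cap is about 5 cm up on a level outline and the bottle is still down. I'll check tilt more closely, and check the rest of the scene.

```bash
python3 - <<'E'
from plant import *
from h import *
import pickle
w=capture("wrist");d=pickle.load(open("cap7.pkl","rb"))
out=[]
t=np.linspace(0,2*np.pi,72)
def disc(z,r=.025):return np.stack([.5936+r*np.cos(t),.0214+r*np.sin(t),np.full(72,z)],1)
for n,c in(("wrist",w),("side",d["side"]),("scene",d["scene"])):
    cx,cy=proj(c,[.5936,.0214,.25])[0]
    h=60 if n=="wrist" else 30
    x,y=int(cx)-h,int(cy)-h
    print(n,cx,cy)
    y=min(y,420-2*h);k=400/(2*h)
    a=c["frame"][y:y+2*h,x:x+2*h].astype(float)
    a=np.clip(255*(a/255)**.5*1.1,0,255).astype(np.uint8)
    im=cv2.resize(a,(400,400),interpolation=1);im2=im.copy()
    for z,col in((.266,(0,0,255)),(.233,(0,255,0))):
        cv2.polylines(im2,[((proj(c,disc(z))-[x,y]+.5)*k-.5).astype(int)],True,col,1)
    out.append(np.vstack([im,im2]))
cv2.imwrite("pics/g8.png",cv2.resize(np.hstack(out),(800,533)))
cv2.imwrite("pics/g8w.png",np.clip(255*(w["frame"]/255.)**.5,0,255).astype(np.uint8))
cv2.imwrite("pics/g8s.png",np.hstack([cv2.resize(d["scene"]["frame"],(400,300)),cv2.resize(d["side"]["frame"],(400,300))]))
E
```

```text
wrist 274.53219108224715 302.14574206906525
side 296.2441691167669 172.68514183918975
scene 281.4420202649648 168.46677951320817
```

View pics/g8.png

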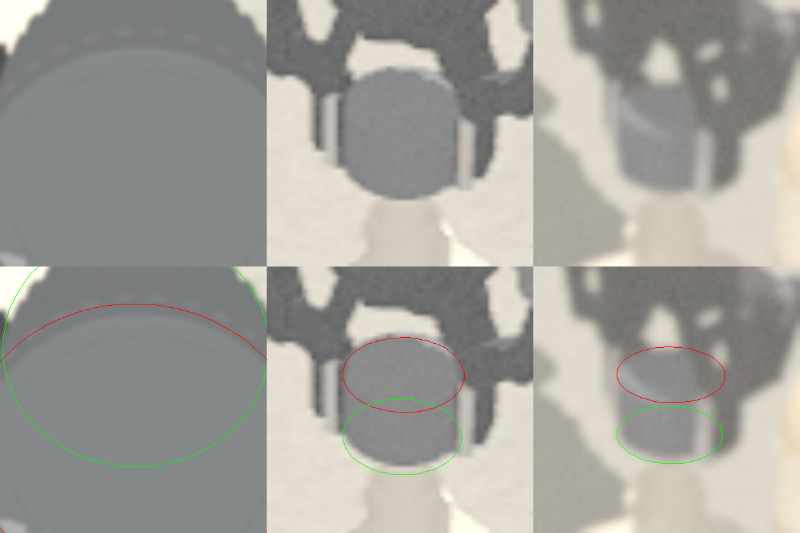

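View pics/g8w.png

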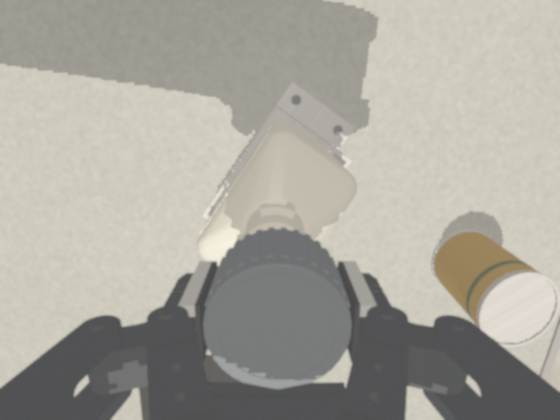

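View pics/g8s.png

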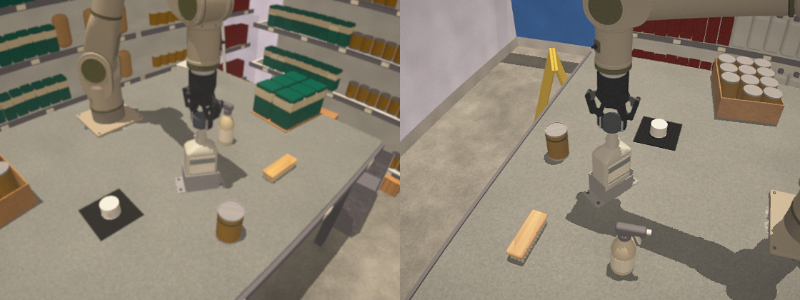

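```bash
python3 - <<'E'
from plant import *
from h import *
from scipy.optimize import least_squares
s=state();w=capture("wrist")
t=np.linspace(0,2*np.pi,180)
def ext(v):
    tilt,z,y,x=v
    P=np.stack([.025*np.cos(t),.025*np.sin(t)*np.cos(tilt),.025*np.sin(t)*np.sin(tilt)],1)+[x,y,z]
    q=proj(w,P);return np.array([q[:,0].min(),q[:,0].max(),q[:,1].min(),q[:,1].max()])
print(w["position"],w["orientation"])
for z in(.264,.266,.268,.270):print(z,ext([0,z,.0214,.5936]).round(1))
print(ext([.1,.268,.0214,.5936]).round(1),ext([-.1,.268,.0214,.5936]).round(1))
a=w["frame"][240:400,190:370].astype(float);a=np.clip((a-20)*4,0,255).astype(np.uint8)
im=cv2.resize(a,None,fx=4,fy=4,interpolation=2);cv2.imwrite("pics/w9.png",cv2.resize(im,(675,600)))
E
```

```text
[0.59062312 0.09434164 0.37320479] [ 2.85202662e+00 -5.55877825e-04  5.27351317e-02]
0.264 [200.7 347.9 255.9 382.4]
0.266 [199.5 349.  258.5 386.4]
0.268 [198.3 350.1 261.1 390.5]
0.27 [197.1 351.2 263.9 394.7]
[198.3 350.3 265.  385.1] [198.4 349.9 258.2 395.4]
```

View pics/w9.png

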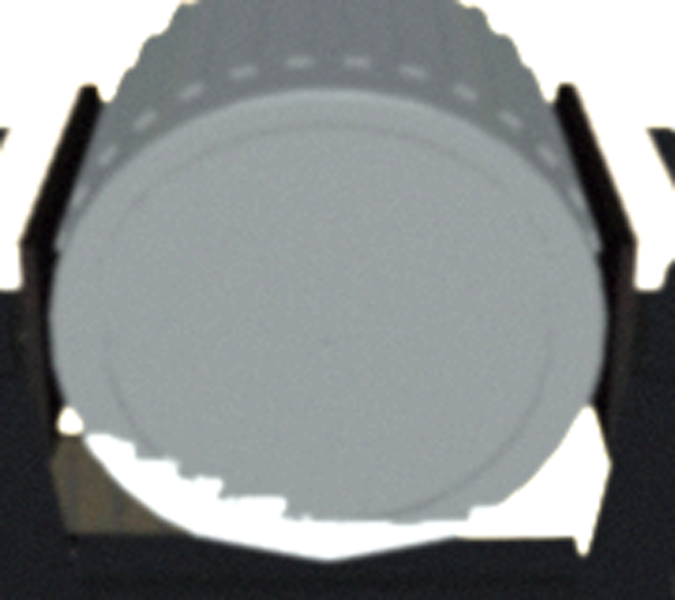

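The wrist view's cap ellipse (x 203–352, y 263–389) fits a disc tilted by no more than about 0.03 rad, so the cap is level. The cup is still upright on the mat and the bystanders look unmoved. I'll hand in.

```bash
python3 - <<'E'
from plant import *
s=state();print(s["time_s"],abs(s["dq"]).max(),s["finger_gap"],s["wrist_force"])
print(finish_job())
E
```

```text
27.725 0.002029870109564673 0.048697065558175975 [-0.69145927  0.14999662  0.14037534]
the job is handed in; nothing more can be done
None
```

I set the measuring cup mouth down near the middle of the mat and released it. I then gripped the cap, pressed it to 14 N (about 5 mm), turned it 63° anticlockwise while pressed, and lifted it about 5 cm. The job was handed in at 27.7 s with the arm still holding the cap over the bottle's mouth; no verdict was reported.

**Last checks:**
- **Cap:** it is held (finger gap 48.7 mm) and still, level to about 0.03 rad in the wrist view. Its lower edge is about 3 cm above the mouth and within a few mm of the bottle's axis.
- **Bottle and cup:** the bottle is upright in its holder and the cup stands on the mat, judged by eye in both outside views.
- **Bystanders:** the spray, tin and brush look unmoved; I did not re-measure them.

**Small disagreement:** the cap's outline sits about 2 mm higher than I predicted, probably from slight finger slip during the press. That is well within the limits.

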